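Find the loaded carrier case and lock it into the docking lane

ROBOT

A 6-joint arm with a two-finger parallel gripper is mounted at the origin on the work surface. World frame = base frame: x ahead of the robot, y to its left, z up, the work surface at z = 0. Lengths are in m, angles in degrees, forces in N, time in s.
With the tool pointing down it reaches from about 0.3 to 0.75 m from the base axis. Payload 8.5 kg.
Tool frame: the origin (TCP) lies between the finger pads; the fingertips stand 14 mm ahead of it and the grasp point (between the pads) lies 5 mm behind it; x points along the fingers, z is the direction in which the jaws open and shut, and the axes are right-handed (so a half turn about x gives the same grasp; the last joint's range is limited). The gripper opens to 85 mm and grips with 20 to 120 N. Pads are 22 mm wide; open, the fingers measure 114 mm over their backs; the gripper's body (76 mm by 85 mm) begins 54 mm behind the grasp point. The pads swing forward as they close: fully open they stand 13 mm farther back than shut.
Start: joints at [-77.825, 21.807, 74.336, -0, 83.858, -12.336], TCP at [0.228, -0.5, 0.208] pointing down, gripper open.
Joint ranges: [-178.18, 178.18], [-50.72, 133.34], [12.68, 142.11], [-81.47, 261.47], [9.98, 163.14], [-165.26, 165.26]. Speed limits (degrees/s): [136.94, 136.94, 180, 180, 180, 180].

INTERFACE

Orientations are given as a 3x3 rotation matrix whose columns are the frame's x, y, z axes.
In Python, from rig import env gives the robot as it stands.
- The arm moves only by the shell command python3 -m jog 'ROWS' [FORCE]. ROWS is JSON, a list of rows, each a list of 5 numbers: the opening, from -1 (shut) to 1 (fully open), so that 0 is half open, then the shift along the tool's x, y, z in m, then the turn about the tool's x in rad. In form: [[claw, dx, dy, dz, yaw], ...]. A call has 1 to 20 rows; each row is the pose to reach, as a shift and turn from the pose commanded when the call began, along the tool's axes at that moment; what a row does not reach only later rows make up. A row lasts 1/10 s, in which the tool goes at most 50 mm and 8.59 degrees, less where a joint would pass 70% of its speed; a pose out of reach is approached as far as the arm can. A call with a gripper value outside its range is refused whole. The fingers move at their own pace and stop on an object; FORCE is the grip in N (left out, the last holds). Time passes only in rows, so rows that repeat a pose let the fingers close. It gives the time, the measured TCP pose, the force and the opening at its end, in the units of the state.
- env.observe(): the state, without advancing time (a new reading comes with each control period).
- env.get_image(name): name is "scene" or "top" or "wrist"; returns the picture (480x640x3 uint8, red, green, blue); there is no depth.
- env.camera_model(name): a dict with "fx", "fy", "cx", "cy" (pixels), "origin" and "orientation" of the camera in the world. Camera axes: x right, y up, looking along -z (the intrinsics and any distortion apply to the point x, -y, -z); pixel columns grow to the right and rows downward; lengths in m; the calibration is good to about 2 mm. A picture is of the moment at which its call begins: read the wrist's pose just before it. camera_model takes no time and is no camera call; for the wrist camera it gives the pose at the moment of the call.
- env.close_job(): hands the job in, once; it reports no verdict.
The state is a dict: "time_s": time; "q": joint angles; "qvel": joint speeds; "joint_efforts": joint torques, N m; "position": TCP position; "tool_rot": TCP orientation; "ft_force": force on the tool from outside, world axes, zero at the start; "wrist_torque": the same for the moment, N m; "grip_width": finger opening in m.
Only numpy, scipy, OpenCV 4.12 (cv2) and the standard library are available. Lean on these libraries where they do the work, as an engineer would, in place of code of your own. Each camera call takes 0.05 s, during which the arm holds its last target.

TASK

Of the three identical closed carrier cases on the bench one is loaded and two are empty. Starting with the leftmost as the robot sees it and going to the right, lift each case a good 3 cm to feel its weight; then set the loaded one on the open entry deck of the aluminium docking lane and slide it along, pushing the sprung pawl aside, until it stands fully inside and the pawl has sprung back out behind it. Leave the two empty cases standing upright on the bench, never tip any case over, and do not disturb the bottle, the jar or the steel cup.

Things in the scene. Friction and masses are not known exactly. Their poses are not given: they have to be found in the camera images.
- case_left: closed carrier case, all three alike: grey box 100 x 100 mm, 72 mm high, with flat lid; on it, centred, an upright black handle fin 60 mm long (case x), 14 mm thick (case y), from 72 to 102 mm height. Origin: centre of underside, z up. Empty 0.22 to 0.33 kg, loaded 0.6 to 0.8 kg, evenly filled. On the bench, yaw within 0.5 rad. This is the leftmost (largest y).
- case_middle: closed carrier case, all three alike: grey box 100 x 100 mm, 72 mm high, with flat lid; on it, centred, an upright black handle fin 60 mm long (case x), 14 mm thick (case y), from 72 to 102 mm height. Origin: centre of underside, z up. Empty 0.22 to 0.33 kg, loaded 0.6 to 0.8 kg, evenly filled. On the bench, yaw within 0.5 rad. This is the middle one in y, and the farthest from the robot.
- case_right: closed carrier case, all three alike: grey box 100 x 100 mm, 72 mm high, with flat lid; on it, centred, an upright black handle fin 60 mm long (case x), 14 mm thick (case y), from 72 to 102 mm height. Origin: centre of underside, z up. Empty 0.22 to 0.33 kg, loaded 0.6 to 0.8 kg, evenly filled. On the bench, yaw within 0.5 rad. This is the rightmost (smallest y), beside the docking lane.
- dock: fixed aluminium docking lane on the robot's right, 150 mm wide, from its x -150 to 140 mm. Origin on the bench, mid-width; x points along the lane away from the robot, the way cases go in, y left, z up. Open entry deck x -150 to 12 mm, top 8 mm high; load pad beyond. Walls 50 mm high, inner faces y +-54 mm, x -30 to 128 mm (+y side from 32 mm). End stop face at x 128 mm, 63 mm high.
- lane_entry (a point): point on top of the entry deck (8 mm high), on the lane's centre line, dock x -90 mm; axes as the dock's. A case set down centred here has its front in the flared mouth and does not yet touch the pawl. The mouth: two cheeks 50 mm high, from y +-74 mm at dock x -85 mm, narrowing to the walls at x -30 mm.
- lane_home (a point): point on the load pad (7 mm high), on the centre line, dock x 76 mm; axes as the dock's: where a fully inserted case's origin comes to lie, with play from x 70 to 78 mm between pawl and end stop.
- arch (a point): middle of the underside of the fixed grey arch over the lane, 128 mm above the bench, dock x 105 mm; axes as the dock's. The arch is 20 mm thick along x (95 to 115), 148 mm wide, 144 mm high. A case slides under it, handle and all, but cannot be lowered into its place from above.
- pad: load pad, black rubber floor of the inner lane, 115 x 106 mm, top 7 mm above the bench (1 mm below the entry deck), dock x 13 to 128 mm. Fixed in the dock; origin: centre of its underside, 3 mm above the bench. Bears the whole weight of an inserted case.
- pawl (a joint): sprung steel pawl in the lane's +y wall, 15 to 45 mm above the bench, upright hinge at dock (-25, 60) mm. Rad: 0 = sprung out, tip at dock (20, 40) mm, 14 mm into the lane; up to 0.45 as an entering case pushes it aside (1 to 2 N); snaps back to 0 once the case's rear face is past x 20 mm, and then blocks its return.
- rinse_bottle: bystander: white plastic bottle, diameter 56 mm, 150 mm high, upright. Origin: centre of the underside.
- swab_jar: bystander: amber jar with black cap, diameter 58 mm, 85 mm high, upright. Origin: centre of the underside.
- tool_cup: bystander: empty steel cup, rim diameter 56 mm, 100 mm high, upright. Origin: centre of the underside.
Things that resemble listed ones, but are neither listed nor needed, are in the scene too. What is shaped like the case_middle but blue is not meant.

How it is judged (in metres and radians):
On the way, in this order (a step that is already met when the one before it is completed fails the run):
1. the leftmost case is lifted more than 20 mm (height (world z) of case_left above 0.02 m), for 0.2 s.
2. the middle case is lifted more than 20 mm (height (world z) of case_middle above 0.02 m), for 0.2 s.
3. the rightmost case is lifted more than 20 mm (height (world z) of case_right above 0.02 m), for 0.2 s.
4. a case slides along the deck and pushes the pawl aside (value of joint pawl above 0.07 rad and ((x of case_left in the frame of dock between -0.1 and 0.066 m and z of case_left in the frame of dock below 0.014 m and y of case_left in the frame of dock between -0.02 and 0.02 m) or (x of case_middle in the frame of dock between -0.1 and 0.066 m and z of case_middle in the frame of dock below 0.014 m and y of case_middle in the frame of dock between -0.02 and 0.02 m) or (x of case_right in the frame of dock between -0.1 and 0.066 m and z of case_right in the frame of dock below 0.014 m and y of case_right in the frame of dock between -0.02 and 0.02 m))), for 0.1 s.
At the end, for the whole second after the job is handed in: The loaded case stands upright and at rest on the load pad (over 4.6 N on it), its centre at dock x 67 to 82 mm and within 10 mm of the centre line; the pawl is back out (under 0.05 rad). The other two stand upright (within 0.06 rad), at rest on the bench (under 6 mm high) (((x of case_left in the frame of dock between 0.067 and 0.082 m and y of case_left in the frame of dock between -0.01 and 0.01 m and z of case_left in the frame of dock below 0.012 m and angle between each of case_left, case_middle, case_right's own z axis and vertical below 0.06 rad and linear speed of each of case_left, case_middle, case_right below 0.02 m/s and height (world z) of each of case_middle, case_right below 0.006 m) or (x of case_middle in the frame of dock between 0.067 and 0.082 m and y of case_middle in the frame of dock between -0.01 and 0.01 m and z of case_middle in the frame of dock below 0.012 m and angle between each of case_middle, case_left, case_right's own z axis and vertical below 0.06 rad and linear speed of each of case_middle, case_left, case_right below 0.02 m/s and height (world z) of each of case_left, case_right below 0.006 m) or (x of case_right in the frame of dock between 0.067 and 0.082 m and y of case_right in the frame of dock between -0.01 and 0.01 m and z of case_right in the frame of dock below 0.012 m and angle between each of case_right, case_left, case_middle's own z axis and vertical below 0.06 rad and linear speed of each of case_right, case_left, case_middle below 0.02 m/s and height (world z) of each of case_left, case_middle below 0.006 m)) and value of joint pawl below 0.05 rad and contact force between pad and anything else above 4.6 N); the robot touches nothing.
It fails at once if the rinse bottle is moved more than 25 mm or tipped (distance of rinse_bottle from where it was at the start of the episode above 0.025 m or angle between rinse_bottle's own z axis and vertical above 0.4 rad).
It fails at once if the swab jar is moved more than 25 mm or tipped (distance of swab_jar from where it was at the start of the episode above 0.025 m or angle between swab_jar's own z axis and vertical above 0.4 rad).
It fails at once if the tool cup is moved more than 25 mm or tipped (distance of tool_cup from where it was at the start of the episode above 0.025 m or angle between tool_cup's own z axis and vertical above 0.4 rad).
It fails at once if a case is tipped over (more than 0.6 rad) (angle between any of case_left, case_middle, case_right's own z axis and vertical above 0.6 rad).
It also fails if it takes over 72 s, if anything falls off the work surface, if the arm or the gripper's body presses on something with over 40 N, if the wrist force passes 120 N, or if a joint passes its speed limit or range.

## Working session

There is one attempt and no reset: what is moved stays moved. The work goes in short steps, Python scripts to look and compute and a shell command to move; the robot and the scene stay as the last step left them, time stands still between calls to the robot, and variables do not carry over. Pictures are saved under pics/ and viewed, and the job is handed in when it is done.

```bash
ls; mkdir -p pics; python3 - <<'E'
from rig import env
import cv2
o=env.observe(); print(o)
for n in ["scene","top","wrist"]:
    print(n,env.camera_model(n))
    cv2.imwrite(f"pics/{n}0.png",env.get_image(n)[:,:,::-1])
E
```

```text
pics
{'time_s': 0.0, 'q': array([-7.78249181e+01,  2.18414563e+01,  7.43842648e+01, -1.07233209e-03,
        8.38566103e+01, -1.23377513e+01]), 'qvel': array([-0.04793982,  0.03278665,  0.0049676 ,  0.14587313, -0.10789151,
        0.03696567]), 'joint_efforts': array([ 1.44318627e-03, -4.48456585e+01, -2.31269968e+01, -1.21592357e-04,
        4.80629285e-03, -7.65243101e-06]), 'position': array([ 0.22810106, -0.50012291,  0.2076103 ]), 'tool_rot': array([[-3.21242750e-04,  9.09867574e-01,  4.14898656e-01],
       [ 1.40070861e-03,  4.14898680e-01, -9.09866541e-01],
       [-9.99998967e-01,  2.88864090e-04, -1.40774254e-03]]), 'ft_force': array([-0.04194122, -0.48855523, -0.83763842]), 'wrist_torque': array([-0.06022816,  0.01087994,  0.02828887]), 'grip_width': 0.08486698053492477}
scene {'fx': 479.4075913028742, 'fy': 479.4075913028742, 'cx': 322.1408708729821, 'cy': 236.40693583700352, 'origin': array([1.14606094, 0.39256636, 0.72590985]), 'orientation': array([[-0.58121249, -0.56958705,  0.5811735 ],
       [ 0.81354481, -0.39060843,  0.43077824],
       [-0.01835444,  0.72318438,  0.69041109]])}
top {'fx': 467.1513748163046, 'fy': 467.1513748163046, 'cx': 315.0248291546549, 'cy': 241.78570188567633, 'origin': array([ 0.53047885, -0.01601966,  0.93774779]), 'orientation': array([[ 0.02400228,  0.99348525, -0.11140442],
       [-0.99923511,  0.02040015, -0.03336196],
       [-0.03087195,  0.11211997,  0.993215  ]])}
wrist {'fx': 381.8255929430249, 'fy': 381.8255929430249, 'cx': 323.42506897853076, 'cy': 242.65368631676293, 'origin': array([ 0.29425666, -0.46909196,  0.37220588]), 'orientation': array([[ 4.13929973e-01,  8.71527733e-01,  2.62871427e-01],
       [-9.10308371e-01,  3.96550539e-01,  1.18685883e-01],
       [-8.03767926e-04, -2.88421705e-01,  9.57503146e-01]])}
```

View pics/top0.png

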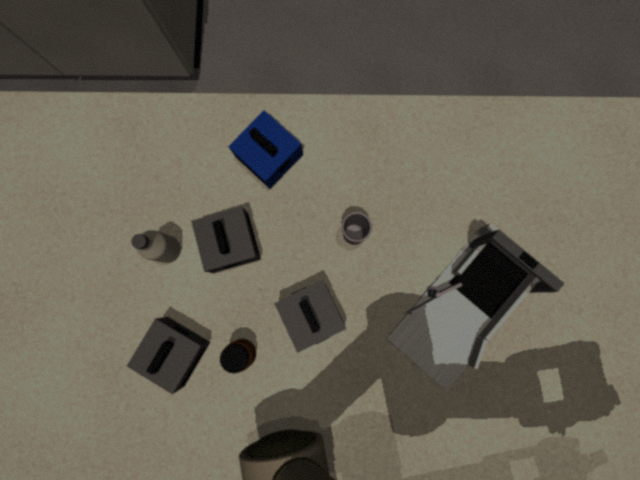

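View pics/scene0.png

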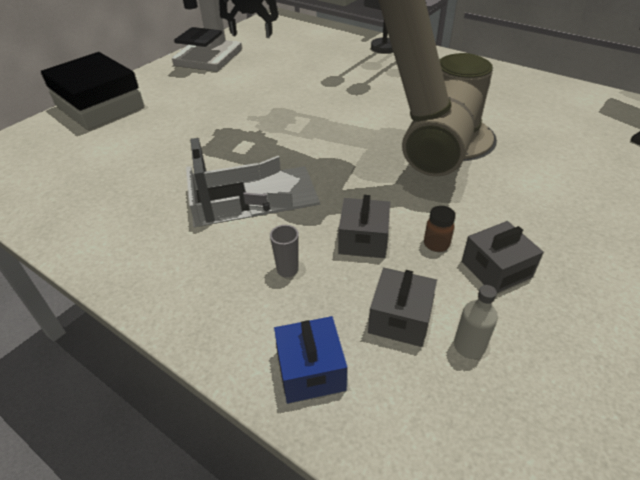

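View pics/wrist0.png

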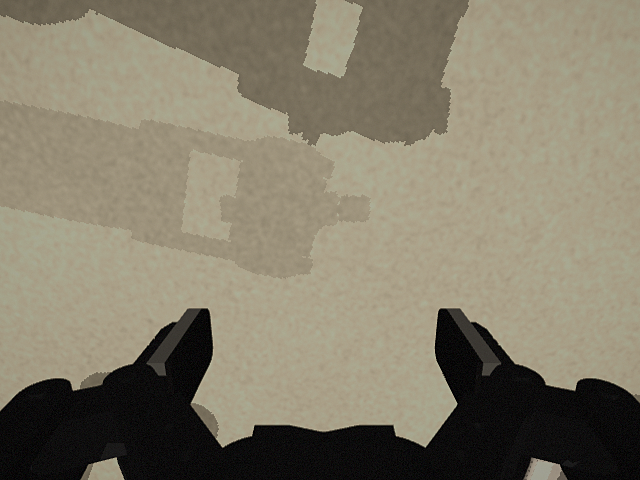

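The top view shows the left case near (168,355), the middle near (226,239), the right near (311,315) and the dock near (470,300). The bottle is at (148,243), the jar at (237,355) and the cup at (356,227). I'll zoom in to measure them.

```bash
cat > h.py <<'E'
import numpy as np, cv2
def ray(c,u,v):
    d=np.array([(u-c["cx"])/c["fx"],-(v-c["cy"])/c["fy"],-1.]); return c["orientation"]@d
def p2w(c,u,v,z):
    d=ray(c,u,v); o=c["origin"]; return o+d*(z-o[2])/d[2]
def proj(c,P):
    P=np.atleast_2d(P); q=(P-c["origin"])@c["orientation"]
    return np.c_[c["cx"]+c["fx"]*q[:,0]/-q[:,2], c["cy"]-c["fy"]*q[:,1]/-q[:,2]]
def Rz(a): return np.array([[np.cos(a),-np.sin(a),0],[np.sin(a),np.cos(a),0],[0,0,1]])
def box(x,y,a,lx,ly,z): 
    s=np.array([[1,1],[-1,1],[-1,-1],[1,-1]])*[lx/2,ly/2]
    return np.c_[s,np.full(4,z)]@Rz(a).T+[x,y,0]
E
python3 - <<'E'
import cv2,numpy as np
from h import *
from rig import env
c=env.camera_model("top")
im=cv2.imread("pics/top0.png")
a=cv2.resize(im[190:400,110:360],None,fx=3,fy=3,interpolation=cv2.INTER_CUBIC); a=cv2.convertScaleAbs(a,alpha=2)
cv2.imwrite("pics/a.png",a)
a=cv2.resize(im[215:395,380:570],None,fx=3.3,fy=3.3,interpolation=cv2.INTER_CUBIC); a=cv2.convertScaleAbs(a,alpha=1.7)
cv2.imwrite("pics/b.png",a)
g=im.max(2)
for n,(u,v) in dict(L=(162,356),M=(222,237),R=(311,316)).items():
    m=np.zeros_like(g); m[v-26:v+27,u-26:u+27]=1
    bw=((g<28)&(m>0)).astype('uint8')
    k,l,s,ce=cv2.connectedComponentsWithStats(bw)
    for i in range(1,k):
        if s[i,4]>60:
            P=np.array([p2w(c,x,y,.1)[:2] for y,x in zip(*np.where(l==i))])
            w,V=np.linalg.eigh(np.cov(P.T)); d=V[:,1]; 
            print(n,s[i],ce[i].round(1),P.mean(0).round(4),"len",np.sqrt(12*w).round(3),"yaw",np.arctan(d[1]/d[0]).round(3))
E
```

```text
L [147 340  27  34 373] [160.2 356.5] [0.414  0.2821] len [0.018 0.064] yaw -0.53
M [213 220  17  34 334] [221.  236.9] [0.6298 0.1834] len [0.018 0.062] yaw 0.311
R [300 299  20  33 287] [309.4 315.3] [0.4929 0.019 ] len [0.015 0.059] yaw 0.463
```

View pics/a.png

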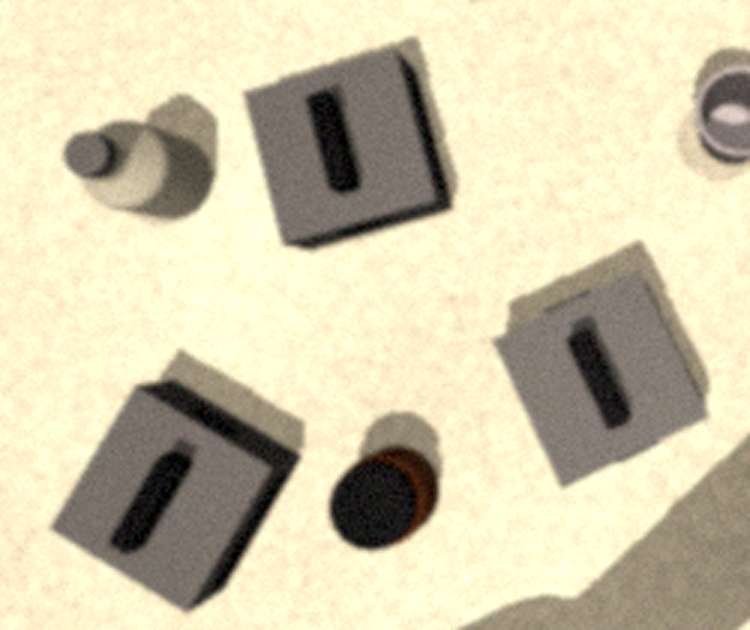

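View pics/b.png

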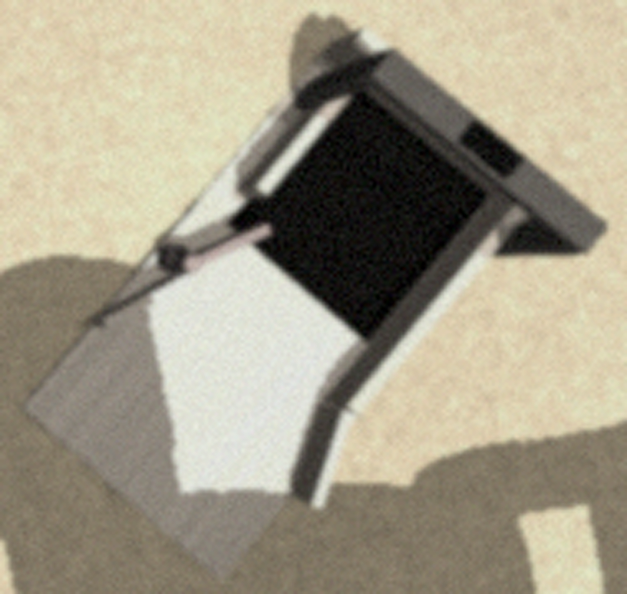

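```bash
cat > dock.py <<'E'
import cv2,numpy as np
from h import *
from rig import env
from scipy.optimize import least_squares
c=env.camera_model("top")
cl=[(27,408,-150,75,8),(222,578,-150,-75,8),(370,338,12,-54,8),(398,50,115,74,144),(607,227,115,-74,144),(583,250,95,-74,144),(372,80,95,74,144)]
cl=np.array(cl,float); uv=(cl[:,:2]+.5)/3.3-.5+[380,215]; L=cl[:,2:]/1000
f=lambda p:(proj(c,L@Rz(p[2]).T+[p[0],p[1],0])-uv).ravel()
r=least_squares(f,[.5,-.34,-.8],loss='soft_l1'); print(r.x.round(4)); print(f(r.x).reshape(-1,2).round(1))
im=cv2.imread("pics/top0.png"); big=cv2.convertScaleAbs(cv2.resize(im[200:400,370:580],None,fx=3,fy=3),alpha=1.6)
def seg(pts,col):
    P=proj(c,np.array(pts)/1000@Rz(r.x[2]).T+[r.x[0],r.x[1],0]); P=((P-[370,200]+.5)*3-.5).astype(int)
    cv2.polylines(big,[P.reshape(-1,1,2)],False,col,1)
seg([(-150,75,8),(-150,-75,8),(140,-75,8)],(0,0,255))
seg([(13,54,7),(13,-54,7),(128,-54,7),(128,54,7),(13,54,7)],(0,255,0))
seg([(-85,-74,50),(-30,-54,50),(128,-54,50)],(255,0,0)); seg([(32,54,50),(128,54,50)],(255,0,0))
seg([(95,74,144),(115,74,144),(115,-74,144),(95,-74,144),(95,74,144)],(255,0,255))
seg([(-25,60,45),(20,40,45)],(0,255,255))
cv2.imwrite("pics/c.png",big)
E
python3 dock.py
python3 - <<'E'
import cv2,numpy as np
from h import *
from rig import env
from scipy.optimize import least_squares
c=env.camera_model("top")
# lid corners z=.072 in crop a (x3, off 110,190)
C=dict(L=[(138,386),(52,527),(190,610),(275,465)],M=[(245,94),(400,50),(435,207),(288,245)],R=[(495,340),(642,275),(707,412),(563,487)])
g=dict(L=(.414,.282,-.53),M=(.63,.183,.3),R=(.493,.019,.46))
for n in C:
    uv=(np.array(C[n])+.5)/3-.5+[110,190]
    W=np.array([p2w(c,*q,.072) for q in uv]); print(n,"centre",W[:,:2].mean(0).round(4),"sides",np.linalg.norm(W-np.roll(W,1,0),axis=1).round(3))
    def f(p):
        P=proj(c,box(*p,.1,.1,.072)); d=np.linalg.norm(P[:,None]-uv[None],axis=2); return d.min(1)
    def f2(p):
        P=proj(c,box(*p,.1,.1,.072)); d=np.linalg.norm(P[:,None]-uv[None],axis=2); return (P-uv[d.argmin(1)]).ravel()
    r=least_squares(f2,g[n]); print(r.x.round(4),abs(r.fun).max().round(2))
def at(x,y,z): 
    u,v=(x+.5)/3-.5+110,(y+.5)/3-.5+190; print(p2w(c,u,v,z).round(3))
print("bottle cap,jar cap,cup rim");at(91,154,.15);at(374,503,.085);at(740,108,.1)
E
```

```text
[ 0.5168 -0.2831 -0.6911]
[[-0.8 -0.3]
 [ 0.3  0.5]
 [ 0.1  1.5]
 [-2.2 -3.7]
 [ 4.9  0.1]
 [ 4.7  2.2]
 [-1.7 -3.9]]
L centre [0.4127 0.2847] sides [0.099 0.099 0.1   0.1  ]
[ 0.4127  0.2847 -0.4915] 0.8
M centre [0.629  0.1849] sides [0.1   0.102 0.102 0.094]
[0.629  0.1849 0.2895] 1.47
R centre [0.4911 0.0186] sides [0.098 0.099 0.092 0.098]
[0.4912 0.0186 0.4689] 2.16
bottle cap,jar cap,cup rim
[0.614 0.311 0.15 ]
[0.414 0.153 0.085]
[ 0.655 -0.062  0.1  ]
```

View pics/c.png

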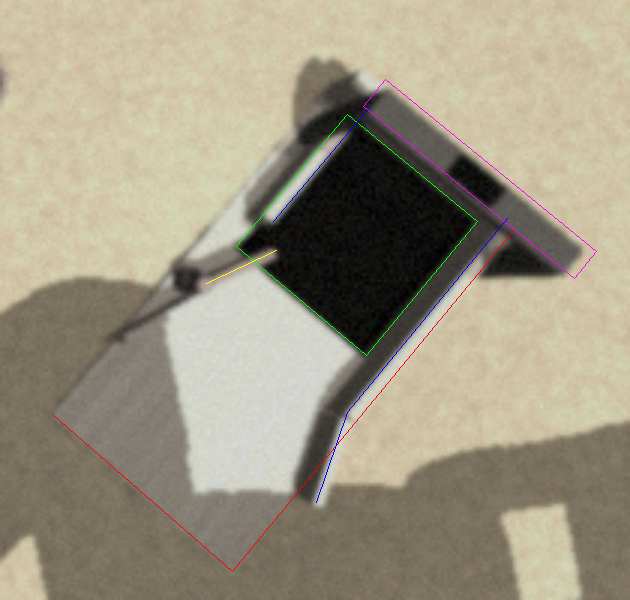

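```bash
python3 - <<'E'
import cv2
im=cv2.imread("pics/top0.png")
cv2.imwrite("pics/d.png",cv2.convertScaleAbs(cv2.resize(im[220:310,455:570],None,fx=6.5,fy=6.5,interpolation=cv2.INTER_CUBIC),alpha=1.6))
im=cv2.imread("pics/scene0.png")
cv2.imwrite("pics/e.png",cv2.convertScaleAbs(cv2.resize(im[130:235,180:330],None,fx=5.3,fy=5.3,interpolation=cv2.INTER_CUBIC),alpha=1.4))
E
```

```text
(no output)
```

View pics/d.png

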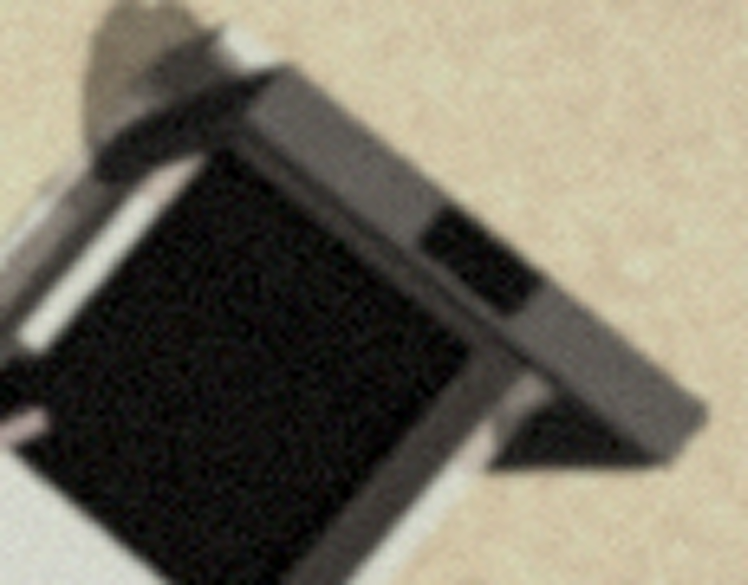

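View pics/e.png

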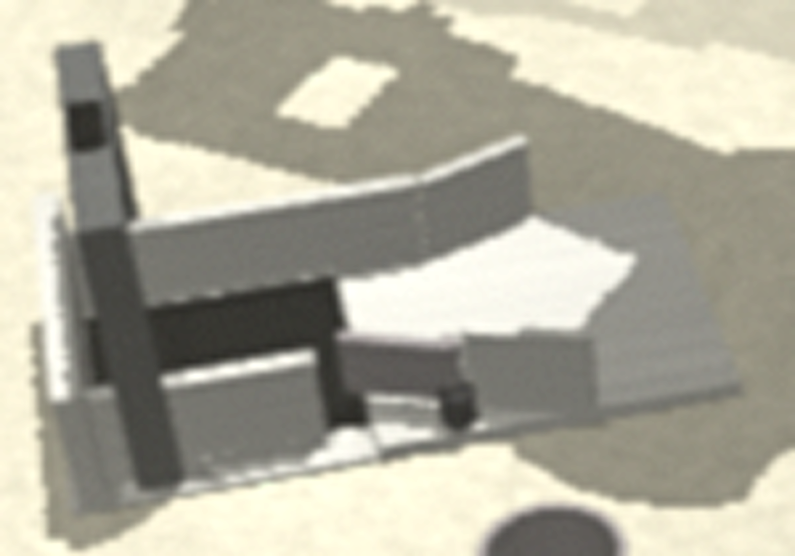

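```bash
cat > dock2.py <<'E'
import cv2,numpy as np
from h import *
from rig import env
from scipy.optimize import least_squares
ct=env.camera_model("top"); cs=env.camera_model("scene")
T=[(27,408,-150,75,8),(222,578,-150,-75,8),(370,338,12,-54,8),(345,405,-30,-54,50)]
T=np.array(T,float); uT=(T[:,:2]+.5)/3.3-.5+[380,215]
A=np.array([(707,413,115,-74,144),(665,463,95,-74,144),(285,65,115,74,144),(242,115,95,74,144)],float); uA=(A[:,:2]+.5)/6.5-.5+[455,220]
T=np.r_[T,A];uT=np.r_[uT,uA]
S=np.array([(742,385,-150,75,8),(525,137,-85,-74,50),(420,180,-30,-54,50),(338,278,12,-54,8),(58,48,115,-74,144),(100,42,95,-74,144),(80,228,115,74,144),(127,222,95,74,144),(318,352,32,54,50),(593,335,-85,74,50)],float)
uS=(S[:,:2]+.5)/5.3-.5+[180,130]
def f(p,w):
    o=[]
    if w&1:o.append((proj(ct,T[:,2:]/1000@Rz(p[2]).T+[p[0],p[1],0])-uT))
    if w&2:o.append((proj(cs,S[:,2:]/1000@Rz(p[2]).T+[p[0],p[1],0])-uS))
    return np.vstack(o)
for w in (1,2,3):
    r=least_squares(lambda p:f(p,w).ravel(),[.5,-.3,-.7],loss='soft_l1'); print(w,r.x.round(4)); print(f(r.x,w).round(1).tolist())
E
python3 dock2.py
```

```text
1 [ 0.5168 -0.2822 -0.6881]
[[-1.2, -0.1], [0.1, 0.5], [-0.4, 1.4], [0.7, -0.4], [4.5, 0.2], [3.6, 1.6], [-1.1, -3.5], [-1.9, -2.3]]
2 [ 0.5168 -0.2807 -0.6881]
[[0.6, -0.4], [0.5, 1.2], [-0.3, 1.2], [0.3, -0.4], [-1.1, -2.4], [-0.1, -2.6], [-0.6, 0.8], [0.4, 0.3], [-0.3, 0.1], [0.5, -0.5]]
3 [ 0.5166 -0.2814 -0.6868]
[[-1.5, 0.1], [-0.2, 0.7], [-0.8, 1.5], [0.4, -0.3], [4.0, 0.2], [3.1, 1.6], [-1.7, -3.4], [-2.5, -2.2], [0.4, -0.7], [0.3, 1.0], [-0.5, 1.1], [0.1, -0.6], [-1.3, -2.5], [-0.3, -2.8], [-0.7, 0.7], [0.2, 0.2], [-0.5, -0.0], [0.3, -0.7]]
```

```bash
cat > go.py <<'E'
import sys,numpy as np
from rig import env
o=env.observe(); R=o["tool_rot"]; p=o["position"]; a=np.arctan2(R[1,1],R[0,1])
print("t",o["time_s"].__round__(2),"p",p.round(4),"a",a.round(4),"q",o["q"].round(0),"F",o["ft_force"].round(2),"M",o["wrist_torque"].round(2),"w",round(o["grip_width"],4))
x=[float(v) for v in sys.argv[1:]]
if x:
    print("shift",(R.T@(np.array(x[:3])-p)).round(4),"turn",round(-(x[3]-a),4))
E
python3 go.py .38 -.1 .22 -.05; python3 go.py .413 .284 .208 -.505;
```

```text
t 0.15 p [ 0.2281 -0.5002  0.2078] a 0.4278 q [-78.  22.  74.   0.  84. -12.] F [ 0.05  0.34 -0.31] M [-0.   -0.04  0.02] w 0.0854
shift [-0.0118  0.3042 -0.3011] turn 0.4778
t 0.15 p [ 0.2281 -0.5002  0.2078] a 0.4278 q [-78.  22.  74.   0.  84. -12.] F [ 0.05  0.34 -0.31] M [-0.   -0.04  0.02] w 0.0854
shift [ 6.000e-04  4.936e-01 -6.368e-01] turn 0.9328
```

```bash
python3 -m jog '[[0,-0.012,0.034,-0.033,0.05],[0,-0.012,0.068,-0.066,0.1],[0,-0.012,0.1,-0.1,0.15],[0,-0.012,0.134,-0.133,0.2],[0,-0.012,0.168,-0.166,0.25],[0,-0.012,0.2,-0.2,0.3],[0,-0.012,0.234,-0.233,0.35],[0,-0.012,0.27,-0.27,0.4],[0,-0.012,0.304,-0.301,0.48],[0,-0.012,0.325,-0.335,0.52],[0,-0.01,0.35,-0.37,0.58],[0,-0.01,0.37,-0.41,0.65],[0,-0.01,0.395,-0.45,0.7],[0,-0.01,0.415,-0.49,0.75],[0,-0.01,0.44,-0.53,0.8],[0,-0.01,0.465,-0.57,0.85],[0,-0.01,0.48,-0.61,0.9],[0,-0.01,0.494,-0.637,0.933],[0,-0.01,0.494,-0.637,0.933],[0,-0.01,0.494,-0.637,0.933]]'; python3 go.py .413 .284 .091 -.505;
```

```text
time_s: 2.15
position: [0.4131, 0.2843, 0.2178]
tool_rot: [[-0.001, 0.876, -0.483], [-0.001, -0.483, -0.876], [-1.0, -0.0, 0.001]]
ft_force: [0.4, -0.1, 0.6]
grip_width: 0.0427
t 2.15 p [0.4131 0.2843 0.2178] a -0.5035 q [ 21.  17.  81.  -0.  83. 140.] F [ 0.44 -0.07  0.64] M [-0.02  0.02  0.05] w 0.0427
shift [1.268e-01 1.000e-04 2.000e-04] turn 0.0015
```

Check alignment with the wrist and top cameras before descending.

```bash
python3 - <<'E'
import cv2,numpy as np
from h import *
from rig import env
c=env.camera_model("wrist"); im=np.ascontiguousarray(env.get_image("wrist")[:,:,::-1])
im=cv2.convertScaleAbs(im,alpha=1.6)
for b,col in ((box(.413,.284,-.505,.06,.014,.102),(0,255,0)),(box(.413,.284,-.505,.1,.1,.072),(0,0,255))):
    cv2.polylines(im,[proj(c,b).astype(np.int32).reshape(-1,1,2)],True,col,1)
cv2.imwrite("pics/w1.png",im)
E
```

```text
(no output)
```

View pics/w1.png

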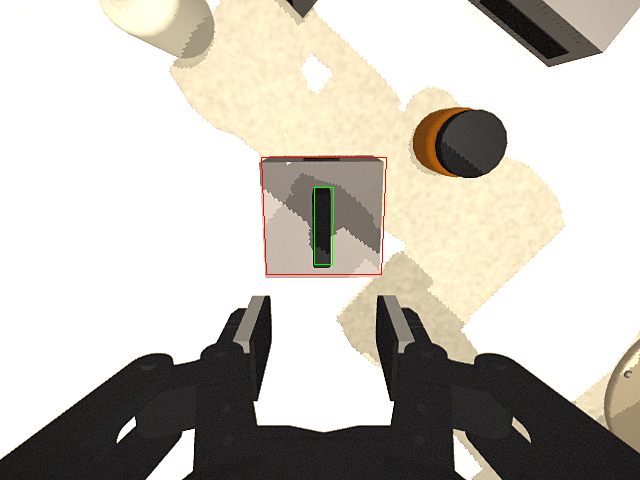

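Overlay of lid (260–385,157–277) and fin matches the picture to about 2 px. Descend, grip, lift.

```bash
python3 -m jog '[[0,0.03,0,0,0],[0,0.06,0,0,0],[0,0.09,0,0,0],[0,0.11,0,0,0],[0,0.127,0,0,0],[0,0.127,0,0,0],[0,0.127,0,0,0],[-1,0.127,0,0,0],[-1,0.127,0,0,0],[-1,0.127,0,0,0],[-1,0.127,0,0,0],[-1,0.127,0,0,0]]' 60; python3 go.py
```

```text
time_s: 3.4
position: [0.4134, 0.2842, 0.0914]
tool_rot: [[0.0, 0.875, -0.484], [0.0, -0.484, -0.875], [-1.0, 0.0, -0.0]]
ft_force: [-0.0, -0.2, 0.3]
grip_width: 0.0007
t 3.4 p [0.4134 0.2842 0.0914] a -0.5051 q [ 21.  24.  92.   0.  64. 140.] F [-0.01 -0.15  0.3 ] M [-0.02 -0.02  0.01] w 0.0007
```

```bash
python3 - <<'E'
import cv2
from rig import env
cv2.imwrite("pics/w2.png",cv2.convertScaleAbs(env.get_image("wrist")[:,:,::-1],alpha=1.6))
cv2.imwrite("pics/s2.png",env.get_image("scene")[:,:,::-1])
E
```

```text
(no output)
```

View pics/w2.png

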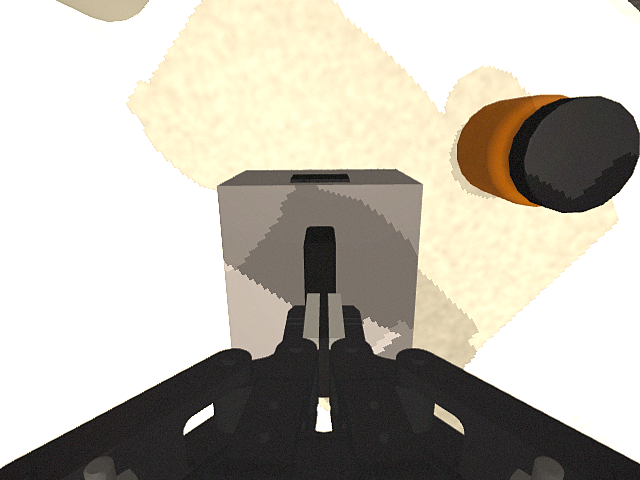

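View pics/s2.png

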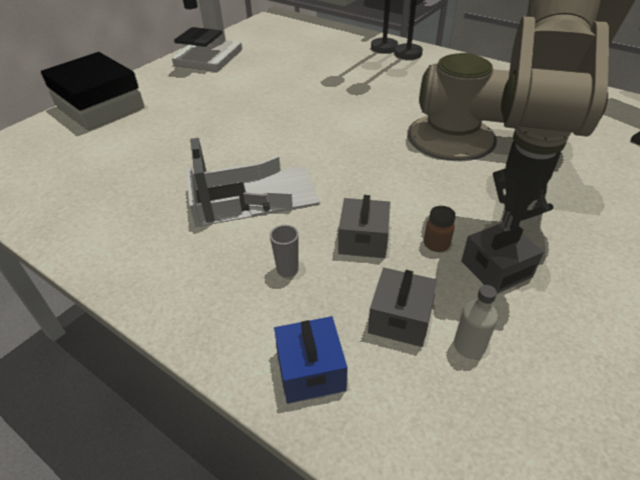

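```bash
python3 - <<'E'
import numpy as np
from h import *
from rig import env
o=env.observe();R=o["tool_rot"];p=o["position"];c=env.camera_model("wrist")
for x in (14,0,-12,-25):
  for y in (11,-11): print(x,y,proj(c,p+R@(np.array([[x,y,8],[x,y,-8]])/1000).T.T if 0 else np.array([p+R@(np.array([x,y,s])/1000) for s in (8,-8)])).round(0).tolist())
print("fin top",proj(c,box(.413,.284,-.505,.06,.014,.102)).round(0).tolist())
print("lid",proj(c,box(.413,.284,-.505,.1,.1,.072)).round(0).tolist())
E
python3 - <<'E'
import cv2
im=cv2.imread("pics/w2.png"); cv2.imwrite("pics/w2z.png",cv2.convertScaleAbs(cv2.resize(im[210:450,220:430],None,fx=2.5,fy=2.5,interpolation=2),alpha=1.5))
im=cv2.imread("pics/s2.png"); cv2.imwrite("pics/s2z.png",cv2.convertScaleAbs(cv2.resize(im[150:300,430:570],None,fx=4,fy=4,interpolation=2),alpha=1.8))
E
```

```text
14 11 [[340.0, 258.0], [308.0, 258.0]]
14 -11 [[340.0, 298.0], [308.0, 298.0]]
0 11 [[341.0, 268.0], [307.0, 268.0]]
0 -11 [[341.0, 311.0], [307.0, 311.0]]
-12 11 [[343.0, 277.0], [305.0, 277.0]]
-12 -11 [[342.0, 323.0], [306.0, 323.0]]
-25 11 [[344.0, 290.0], [304.0, 290.0]]
-25 -11 [[344.0, 339.0], [305.0, 339.0]]
fin top [[308.0, 234.0], [310.0, 359.0], [340.0, 359.0], [342.0, 234.0]]
lid [[220.0, 177.0], [234.0, 359.0], [415.0, 359.0], [429.0, 177.0]]
```

View pics/w2z.png

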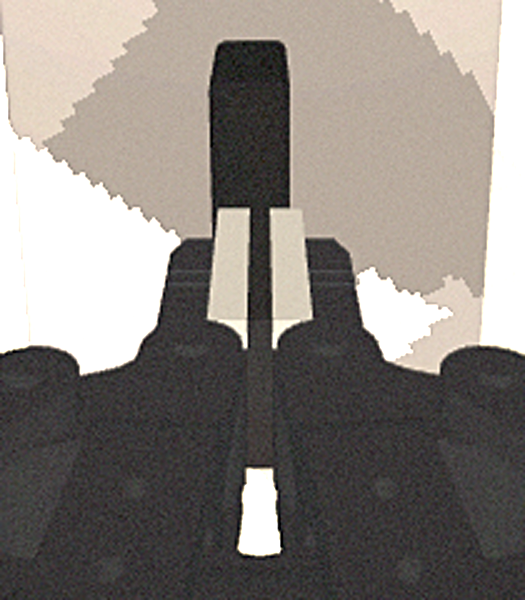

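View pics/s2z.png

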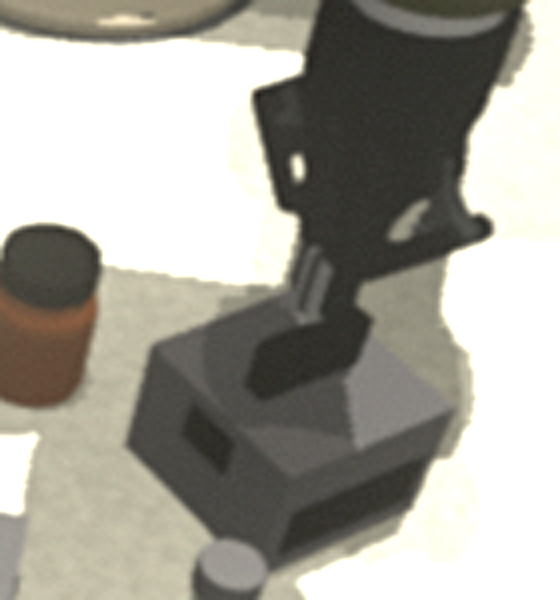

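```bash
python3 - <<'E'
import numpy as np
from h import *
from rig import env
o=env.observe();R=o["tool_rot"];p=o["position"];c=env.camera_model("scene")
for x in (14,0,-12,-25,-40):
  print(x,[((proj(c,p+R@(np.array([x,y,-4])/1000))[0]-[430,150])*4).round(0).tolist() for y in (11,-11)])
print("fin top",((proj(c,box(.413,.284,-.505,.06,.014,.102))-[430,150])*4).round(0).tolist())
E
```

```text
14 [[284.0, 378.0], [321.0, 363.0]]
0 [[292.0, 357.0], [328.0, 342.0]]
-12 [[298.0, 338.0], [335.0, 324.0]]
-25 [[305.0, 318.0], [342.0, 303.0]]
-40 [[313.0, 294.0], [350.0, 279.0]]
fin top [[269.0, 356.0], [370.0, 317.0], [349.0, 299.0], [249.0, 338.0]]
```

Both cameras put the shut fingertips about 25 mm behind the reported TCP. That is about 39 mm short of the stated geometry, and they closed just above the fin. The case was not disturbed. I'll open and go lower with force checks.

```bash
python3 -m jog '[[0,0,0,0,0],[0,0,0,0,0],[0,0,0,0,0],[0,0,0,0,0],[0,0.01,0,0,0],[0,0.02,0,0,0],[0,0.025,0,0,0],[0,0.025,0,0,0]]'; python3 go.py; python3 - <<'E'
import cv2
from rig import env
cv2.imwrite("pics/w3.png",cv2.convertScaleAbs(env.get_image("wrist")[:,:,::-1],alpha=2.4))
E
```

```text
time_s: 4.3
position: [0.4129, 0.2839, 0.0651]
tool_rot: [[-0.002, 0.875, -0.484], [-0.001, -0.484, -0.875], [-1.0, -0.001, 0.002]]
ft_force: [-0.0, 0.1, 0.5]
grip_width: 0.0425
t 4.3 p [0.4129 0.2839 0.0651] a -0.5052 q [ 21.  26.  94.  -0.  60. 140.] F [-0.02  0.05  0.48] M [ 0.   -0.03 -0.04] w 0.0425
```

View pics/w3.png

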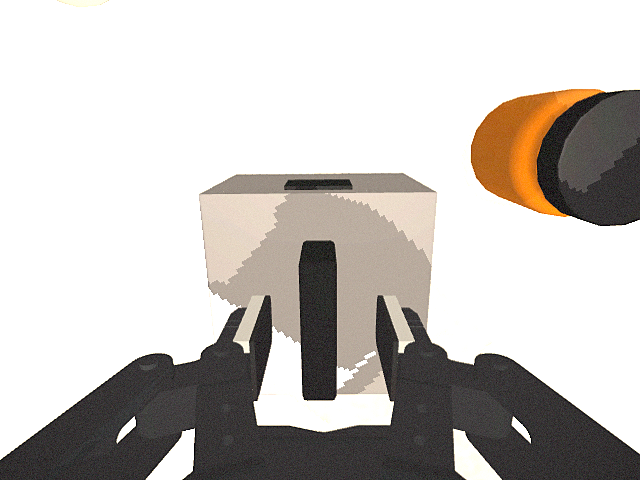

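```bash
python3 -m jog '[[0,0.006,0,0,0],[0,0.011,0,0,0],[0,0.011,0,0,0],[-1,0.011,0,0,0],[-1,0.011,0,0,0],[-1,0.011,0,0,0],[-1,0.011,0,0,0],[-1,0.011,0,0,0]]' 60; python3 go.py
```

```text
time_s: 5.15
position: [0.4135, 0.2842, 0.0553]
tool_rot: [[0.0, 0.875, -0.484], [0.0, -0.484, -0.875], [-1.0, 0.0, -0.0]]
ft_force: [1.0, 1.0, -1.1]
grip_width: 0.0126
t 5.15 p [0.4135 0.2842 0.0553] a -0.5053 q [ 21.  27.  95.   0.  58. 140.] F [ 1.04  1.01 -1.09] M [ 0.06 -0.1  -0.01] w 0.0126
```

Gripped (13 mm wide). Lift 45 mm and weigh.

```bash
python3 -m jog '[[-1,-0.01,0,0,0],[-1,-0.025,0,0,0],[-1,-0.04,0,0,0],[-1,-0.045,0,0,0],[-1,-0.045,0,0,0],[-1,-0.045,0,0,0],[-1,-0.045,0,0,0],[-1,-0.045,0,0,0],[-1,-0.045,0,0,0],[-1,-0.045,0,0,0]]'; python3 go.py;python3 - <<'E'
import cv2
from rig import env
cv2.imwrite("pics/s4.png",env.get_image("scene")[:,:,::-1])
E
python3 go.py
```

```text
time_s: 6.15
position: [0.4133, 0.2841, 0.1]
tool_rot: [[-0.0, 0.875, -0.484], [-0.0, -0.484, -0.875], [-1.0, -0.0, 0.0]]
ft_force: [-0.2, -0.4, -3.7]
grip_width: 0.0132
t 6.15 p [0.4133 0.2841 0.1   ] a -0.5052 q [ 21.  23.  92.   0.  65. 140.] F [-0.21 -0.38 -3.67] M [-0.05  0.01 -0.02] w 0.0132
t 6.2 p [0.4133 0.2841 0.1001] a -0.5052 q [ 21.  23.  92.  -0.  65. 140.] F [ 0.99 -0.04 -3.44] M [-0.   -0.03 -0.01] w 0.0127
```

View pics/s4.png

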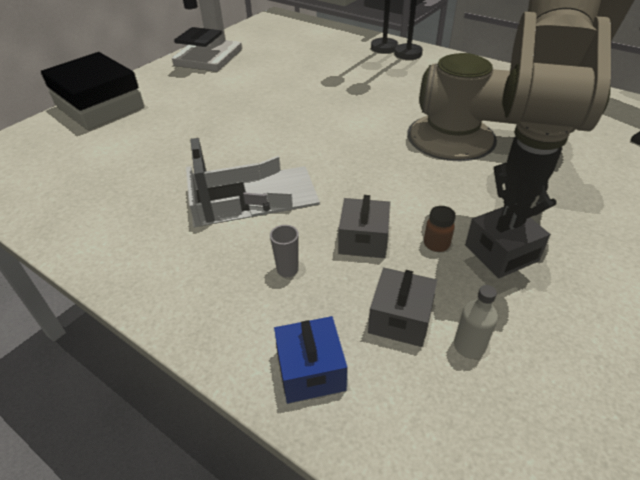

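Left case is lifted level and reads about 3.5 N, so it is empty. Setting it down.

```bash
python3 -m jog '[[-1,0.015,0,0,0],[-1,0.03,0,0,0],[-1,0.04,0,0,0],[-1,0.044,0,0,0],[-1,0.045,0,0,0],[-1,0.045,0,0,0],[-1,0.045,0,0,0],[0,0.045,0,0,0],[0,0.045,0,0,0],[0,0.045,0,0,0],[0,0.02,0,0,0],[0,-0.02,0,0,0],[0,-0.06,0,0,0],[0,-0.1,0,0,0],[0,-0.1,0,0,0]]'; python3 go.py .6285 .1845 .19 .30; python3 go.py .6285 .1845 .0545 .30
```

```text
time_s: 7.7
position: [0.4154, 0.285, 0.2054]
tool_rot: [[0.01, 0.875, -0.484], [0.004, -0.484, -0.875], [-1.0, 0.007, -0.008]]
ft_force: [-0.4, -0.3, -0.3]
grip_width: 0.0428
t 7.7 p [0.4154 0.285  0.2054] a -0.5051 q [ 21.  17.  82.   0.  80. 140.] F [-0.43 -0.26 -0.35] M [-0.03 -0.01 -0.02] w 0.0428
shift [ 0.0171  0.235  -0.0151] turn -0.8051
t 7.7 p [0.4154 0.285  0.2054] a -0.5051 q [ 21.  17.  82.   0.  80. 140.] F [-0.43 -0.26 -0.35] M [-0.03 -0.01 -0.02] w 0.0428
shift [ 0.1526  0.2341 -0.014 ] turn -0.8051
```

```bash
python3 -m jog '[[0,0,0.04,-0.003,-0.13],[0,0,0.08,-0.006,-0.27],[0,0,0.12,-0.01,-0.4],[0,0.005,0.16,-0.012,-0.54],[0,0.01,0.2,-0.015,-0.67],[0,0.01,0.237,-0.017,-0.805],[0,0.01,0.237,-0.017,-0.805],[0,0.01,0.237,-0.017,-0.805],[0,0.01,0.237,-0.017,-0.805]]'; python3 - <<'E'
import cv2,numpy as np
from h import *
from rig import env
c=env.camera_model("wrist"); im=np.ascontiguousarray(env.get_image("wrist")[:,:,::-1])
im=cv2.convertScaleAbs(im,alpha=1.6)
for b,col in ((box(.6285,.1845,.30,.06,.014,.102),(0,255,0)),(box(.6285,.1845,.30,.1,.1,.072),(0,0,255))):
    cv2.polylines(im,[proj(c,b).astype(np.int32).reshape(-1,1,2)],True,col,1)
cv2.imwrite("pics/w5.png",im)
cv2.imwrite("pics/t5.png",cv2.convertScaleAbs(env.get_image("top")[:,:,::-1],alpha=1.6))
E
python3 go.py .6285 .1845 .0545 .30
```

```text
time_s: 8.6
position: [0.6283, 0.1848, 0.19]
tool_rot: [[-0.001, 0.955, 0.295], [0.0, 0.295, -0.955], [-1.0, -0.001, -0.0]]
ft_force: [-0.3, -0.4, 0.3]
grip_width: 0.0429
t 8.7 p [0.6282 0.185  0.1905] a 0.3003 q [ 6. 33. 57.  0. 89. 79.] F [-0.24  0.59 -0.72] M [ 0.02  0.04 -0.01] w 0.0425
shift [1.36e-01 1.00e-04 5.00e-04] turn 0.0003
```

View pics/w5.png

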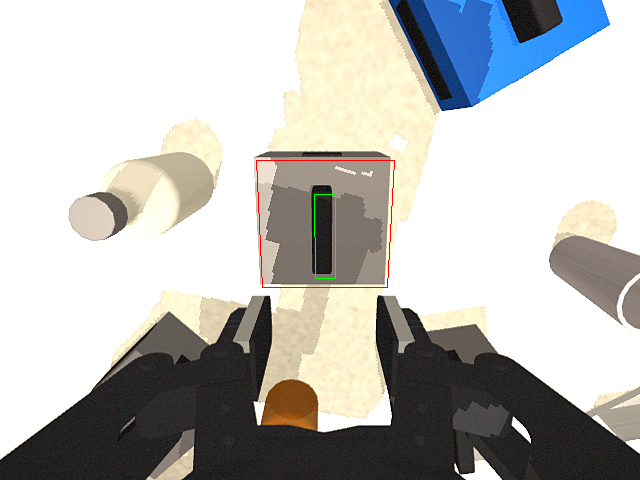

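View pics/t5.png

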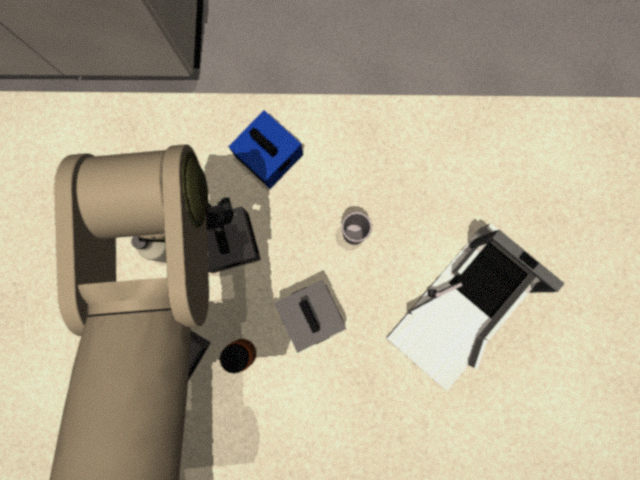

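The overlay is within about 2 mm and the bottle is well clear at left. Descend, grip, lift.

```bash
python3 -m jog '[[0,0.03,0,0,0],[0,0.06,0.001,0,0],[0,0.09,0.001,0,0],[0,0.11,0.001,-0.001,0],[0,0.125,0.001,-0.001,0],[0,0.135,0.001,-0.001,0],[0,0.135,0.001,-0.001,0],[0,0.135,0.001,-0.001,0],[-1,0.135,0.001,-0.001,0],[-1,0.135,0.001,-0.001,0],[-1,0.135,0.001,-0.001,0],[-1,0.135,0.001,-0.001,0],[-1,0.135,0.001,-0.001,0]]' 60; python3 go.py; python3 -m jog '[[-1,-0.01,0,0,0],[-1,-0.025,0,0,0],[-1,-0.04,0,0,0],[-1,-0.045,0,0,0],[-1,-0.045,0,0,0],[-1,-0.045,0,0,0],[-1,-0.045,0,0,0],[-1,-0.045,0,0,0],[-1,-0.045,0,0,0],[-1,-0.045,0,0,0]]'; python3 go.py;python3 - <<'E'
import cv2
from rig import env
cv2.imwrite("pics/s6.png",env.get_image("scene")[:,:,::-1])
E
python3 go.py
```

```text
time_s: 10.0
position: [0.6299, 0.1858, 0.056]
tool_rot: [[0.001, 0.955, 0.295], [0.0, 0.295, -0.955], [-1.0, 0.001, -0.0]]
ft_force: [-2.0, 1.8, 5.2]
grip_width: 0.0128
t 10.0 p [0.6299 0.1858 0.056 ] a 0.2999 q [ 6. 40. 68.  0. 72. 79.] F [-2.05  1.76  5.24] M [0.17 0.22 0.04] w 0.0128
time_s: 11.0
position: [0.6296, 0.1855, 0.1]
tool_rot: [[-0.0, 0.955, 0.295], [-0.0, 0.295, -0.955], [-1.0, -0.0, -0.0]]
ft_force: [0.1, 0.3, -2.4]
grip_width: 0.0135
t 11.0 p [0.6296 0.1855 0.1   ] a 0.2998 q [ 6. 37. 65. -0. 78. 79.] F [ 0.08  0.29 -2.36] M [ 0.01 -0.01  0.06] w 0.0135
t 11.05 p [0.6296 0.1855 0.1001] a 0.2998 q [ 6. 37. 65. -0. 78. 79.] F [-0.54  0.51 -2.99] M [ 0.01 -0.01 -0.04] w 0.0123
```

View pics/s6.png

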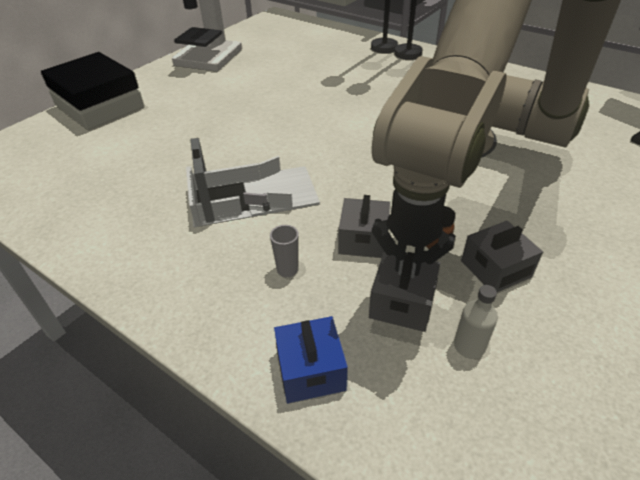

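Middle reads about 2.7 N, so it is empty. Set down and go to the right case.

```bash
python3 -m jog '[[-1,0.015,0,0,0],[-1,0.03,0,0,0],[-1,0.04,0,0,0],[-1,0.044,0,0,0],[-1,0.044,0,0,0],[-1,0.044,0,0,0],[-1,0.044,0,0,0],[0,0.044,0,0,0],[0,0.044,0,0,0],[0,0.044,0,0,0],[0,0.02,0,0,0],[0,-0.02,0,0,0],[0,-0.06,0,0,0],[0,-0.09,0,0,0],[0,-0.09,0,0,0],[0,-0.09,0,0,0]]'; python3 go.py .492 .0188 .19 .467
```

```text
time_s: 12.65
position: [0.6296, 0.1856, 0.1904]
tool_rot: [[0.001, 0.955, 0.295], [0.0, 0.295, -0.955], [-1.0, 0.001, 0.0]]
ft_force: [0.0, -0.6, -1.0]
grip_width: 0.0426
t 12.65 p [0.6296 0.1856 0.1904] a 0.2998 q [ 6. 33. 57. -0. 89. 79.] F [ 0.03 -0.58 -1.03] M [ 0.05 -0.01 -0.03] w 0.0426
shift [ 0.0003 -0.1807  0.1187] turn -0.1672
```

```bash
python3 go.py .483 .0143 .19 .467; python3 -m jog '[[0,0,-0.03,0.02,-0.03],[0,0,-0.06,0.04,-0.06],[0,0,-0.1,0.06,-0.09],[0,0,-0.135,0.08,-0.12],[0,0,-0.17,0.1,-0.15],[0,0,-0.19,0.12,-0.167],[0,0,-0.19,0.12,-0.167],[0,0,-0.19,0.12,-0.167]]'; python3 - <<'E'
import cv2,numpy as np
from h import *
from rig import env
c=env.camera_model("wrist"); im=np.ascontiguousarray(env.get_image("wrist")[:,:,::-1])
im=cv2.convertScaleAbs(im,alpha=1.6)
for b,col in ((box(.492,.0188,.467,.06,.014,.102),(0,255,0)),(box(.492,.0188,.467,.1,.1,.072),(0,0,255))):
    cv2.polylines(im,[proj(c,b).astype(np.int32).reshape(-1,1,2)],True,col,1)
cv2.imwrite("pics/w7.png",im)
E
python3 go.py .483 .0143 .056 .467
```

```text
t 12.65 p [0.6296 0.1856 0.1904] a 0.2998 q [ 6. 33. 57. -0. 89. 79.] F [ 0.03 -0.58 -1.03] M [ 0.05 -0.01 -0.03] w 0.0426
shift [ 0.0003 -0.1907  0.1203] turn -0.1672
time_s: 13.45
position: [0.4832, 0.0146, 0.1894]
tool_rot: [[-0.002, 0.894, 0.449], [0.001, 0.449, -0.894], [-1.0, -0.001, -0.001]]
ft_force: [0.9, 0.2, -0.3]
grip_width: 0.0424
t 13.5 p [0.4835 0.0151 0.1894] a 0.4664 q [-12.  16.  86.   0.  78.  51.] F [ 0.23 -0.46 -0.34] M [-0.02  0.04  0.04] w 0.0427
shift [ 0.1334 -0.0007  0.0006] turn -0.0006
```

View pics/w7.png

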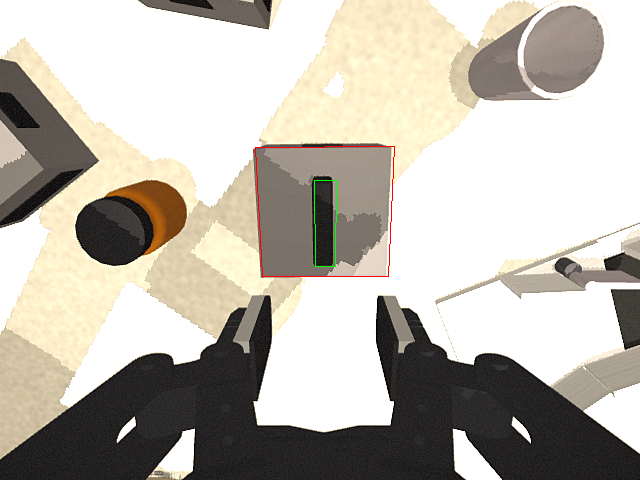

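The overlay matches to about 2 px. Descend, grip, lift.

```bash
python3 -m jog '[[0,0.03,0,0,0],[0,0.06,0,0,0],[0,0.09,0,0,0],[0,0.11,0,0,0],[0,0.125,0,0,0],[0,0.133,0,0,0],[0,0.133,0,0,0],[0,0.133,0,0,0],[-1,0.133,0,0,0],[-1,0.133,0,0,0],[-1,0.133,0,0,0],[-1,0.133,0,0,0],[-1,0.133,0,0,0]]' 90; python3 go.py; python3 -m jog '[[-1,-0.01,0,0,0],[-1,-0.025,0,0,0],[-1,-0.04,0,0,0],[-1,-0.05,0,0,0],[-1,-0.05,0,0,0],[-1,-0.05,0,0,0],[-1,-0.05,0,0,0],[-1,-0.05,0,0,0],[-1,-0.05,0,0,0],[-1,-0.05,0,0,0]]'; python3 go.py;python3 - <<'E'
import cv2
from rig import env
cv2.imwrite("pics/s8.png",env.get_image("scene")[:,:,::-1])
E
python3 go.py
```

```text
time_s: 14.8
position: [0.4837, 0.0149, 0.0577]
tool_rot: [[0.001, 0.893, 0.45], [0.0, 0.45, -0.893], [-1.0, 0.001, 0.0]]
ft_force: [-2.3, 3.3, 5.7]
grip_width: 0.012
t 14.8 p [0.4837 0.0149 0.0577] a 0.4668 q [-12.  25.  97.   0.  57.  51.] F [-2.31  3.32  5.72] M [0.3  0.17 0.03] w 0.012
time_s: 15.8
position: [0.4835, 0.0148, 0.107]
tool_rot: [[-0.0, 0.893, 0.45], [0.0, 0.45, -0.893], [-1.0, -0.0, -0.0]]
ft_force: [-0.3, -0.1, -6.3]
grip_width: 0.0119
t 15.8 p [0.4835 0.0148 0.107 ] a 0.4667 q [-12.  21.  94.  -0.  65.  51.] F [-0.33 -0.09 -6.33] M [-0.03  0.01  0.01] w 0.0119
t 15.85 p [0.4835 0.0148 0.1071] a 0.4667 q [-12.  21.  94.   0.  65.  51.] F [-0.32 -0.36 -6.99] M [-0.02  0.09 -0.01] w 0.0121
```

View pics/s8.png

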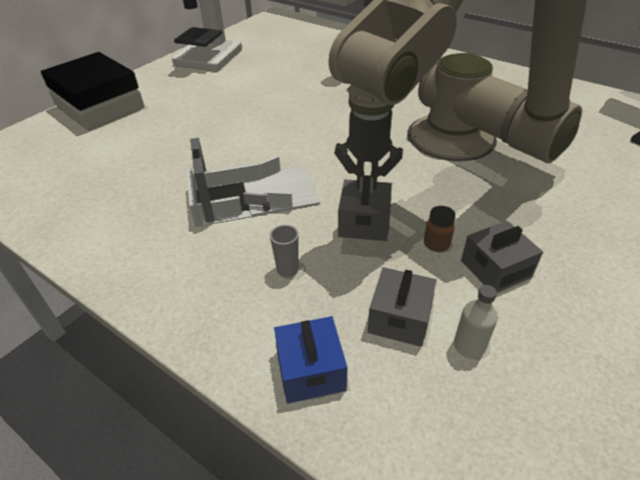

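Right reads about 6.6 N, so it is the loaded one. Carry it to above lane_entry.

```bash
python3 go.py .4403 -.2181 .137 -.688
```

```text
t 15.85 p [0.4835 0.0148 0.1071] a 0.4667 q [-12.  21.  94.   0.  65.  51.] F [-0.32 -0.36 -6.99] M [-0.02  0.09 -0.01] w 0.0121
shift [-0.0299 -0.1434  0.1885] turn 1.1547
```

```bash
python3 -m jog '[[-1,-0.02,0,0,0.03],[-1,-0.03,-0.01,0.013,0.1],[-1,-0.03,-0.02,0.028,0.18],[-1,-0.03,-0.033,0.044,0.27],[-1,-0.03,-0.046,0.06,0.36],[-1,-0.03,-0.059,0.077,0.46],[-1,-0.03,-0.072,0.094,0.56],[-1,-0.03,-0.085,0.111,0.66],[-1,-0.03,-0.098,0.128,0.77],[-1,-0.03,-0.11,0.144,0.87],[-1,-0.03,-0.122,0.16,0.97],[-1,-0.03,-0.132,0.173,1.06],[-1,-0.03,-0.14,0.183,1.12],[-1,-0.03,-0.143,0.188,1.155],[-1,-0.03,-0.143,0.188,1.155],[-1,-0.03,-0.143,0.188,1.155],[-1,-0.03,-0.143,0.188,1.155]]'; python3 go.py .4403 -.2181 .0657 -.688
cat > ov.py <<'E'
import cv2,numpy as np,sys
from h import *
from rig import env
n=sys.argv[1]; cam=sys.argv[2]
D=np.array([.5168,-.2810,-.688])
c=env.camera_model(cam); im=np.ascontiguousarray(env.get_image(cam)[:,:,::-1]); im=cv2.convertScaleAbs(im,alpha=1.5)
def seg(pts,col):
    P=proj(c,np.array(pts)/1000@Rz(D[2]).T+[D[0],D[1],0]).round().astype(int)
    cv2.polylines(im,[P.reshape(-1,1,2)],False,col,1)
seg([(-150,75,8),(-150,-75,8)],(0,0,255))
seg([(13,54,7),(13,-54,7),(128,-54,7)],(0,255,0))
seg([(-85,-74,50),(-30,-54,50),(128,-54,50)],(255,0,0)); seg([(32,54,50),(128,54,50)],(255,0,0)); seg([(-85,74,50),(-30,54,50)],(255,0,0))
seg([(95,74,144),(115,74,144),(115,-74,144),(95,-74,144),(95,74,144)],(255,0,255))
if cam=="top": im=cv2.resize(im[190:420,340:600],None,fx=2.5,fy=2.5,interpolation=2)
cv2.imwrite(f"pics/{n}.png",im)
E
python3 ov.py w9 wrist; python3 ov.py t9 top
```

```text
time_s: 17.55
position: [0.4405, -0.2168, 0.1372]
tool_rot: [[-0.0, 0.773, -0.634], [0.0, -0.634, -0.773], [-1.0, -0.0, -0.0]]
ft_force: [-0.8, -0.6, -7.5]
grip_width: 0.0121
t 17.55 p [ 0.4405 -0.2168  0.1372] a -0.6866 q [-40.  20.  90.   0.  70.  89.] F [-0.82 -0.57 -7.48] M [ 0.05  0.06 -0.02] w 0.0121
shift [0.0715 0.0007 0.0012] turn 0.0014
```

View pics/w9.png

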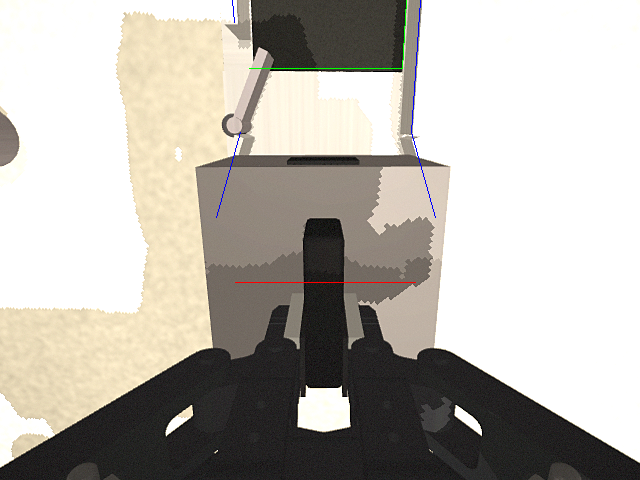

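View pics/t9.png

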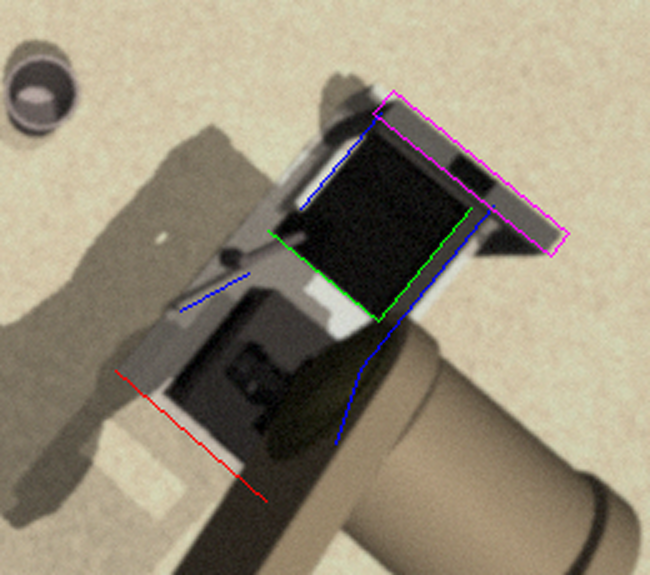

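The pad edge (row 70, right edge column 403) and the wall edges agree with the overlay to about 1–2 px. The case is about 1.5 mm off the lane centre, so I'll correct that while lowering.

```bash
python3 -m jog '[[-1,0.015,0,0.0015,0.002],[-1,0.03,0,0.0015,0.002],[-1,0.045,0,0.0015,0.002],[-1,0.058,0,0.0015,0.002],[-1,0.066,0,0.0015,0.002],[-1,0.07,0,0.0015,0.002],[-1,0.07,0,0.0015,0.002],[-1,0.07,0,0.0015,0.002]]'; python3 go.py;python3 -m jog '[[-1,0.001,0,0,0],[-1,0.001,0,0,0],[-1,0.001,0,0,0]]'; python3 go.py;
```

```text
time_s: 18.45
position: [0.4398, -0.2188, 0.0677]
tool_rot: [[0.001, 0.771, -0.637], [-0.001, -0.637, -0.771], [-1.0, 0.001, -0.0]]
ft_force: [0.6, -0.1, -6.9]
grip_width: 0.0122
t 18.45 p [ 0.4398 -0.2188  0.0677] a -0.69 q [-40.  25.  96.   0.  59.  89.] F [ 0.65 -0.14 -6.95] M [0.07 0.02 0.01] w 0.0122
time_s: 18.75
position: [0.4396, -0.2187, 0.0664]
tool_rot: [[0.0, 0.771, -0.637], [-0.0, -0.637, -0.771], [-1.0, 0.0, -0.0]]
ft_force: [0.6, 1.1, -6.8]
grip_width: 0.0119
t 18.75 p [ 0.4396 -0.2187  0.0664] a -0.6902 q [-40.  25.  96.   0.  59.  89.] F [ 0.61  1.11 -6.76] M [ 0.02  0.07 -0.01] w 0.0119
```

```bash
python3 -m jog '[[-1,0.001,0,0,0],[-1,0.001,0,0,0],[-1,0.001,0,0,0]]'; python3 -m jog '[[-1,0.0006,0,0,0],[-1,0.0006,0,0,0],[-1,0.0006,0,0,0]]'; python3 go.py;python3 ov.py w10 wrist
```

```text
time_s: 19.05
position: [0.4398, -0.2185, 0.0658]
tool_rot: [[0.001, 0.771, -0.637], [-0.0, -0.637, -0.771], [-1.0, 0.001, -0.0]]
ft_force: [-1.2, 4.2, 4.2]
grip_width: 0.0122
time_s: 19.35
position: [0.4398, -0.2185, 0.0657]
tool_rot: [[0.001, 0.771, -0.637], [-0.001, -0.637, -0.771], [-1.0, 0.001, -0.0]]
ft_force: [-1.3, 5.7, 10.7]
grip_width: 0.012
t 19.35 p [ 0.4398 -0.2185  0.0657] a -0.69 q [-40.  25.  96.   0.  59.  89.] F [-1.26  5.69 10.66] M [ 0.83  0.57 -0.02] w 0.012
```

View pics/w10.png

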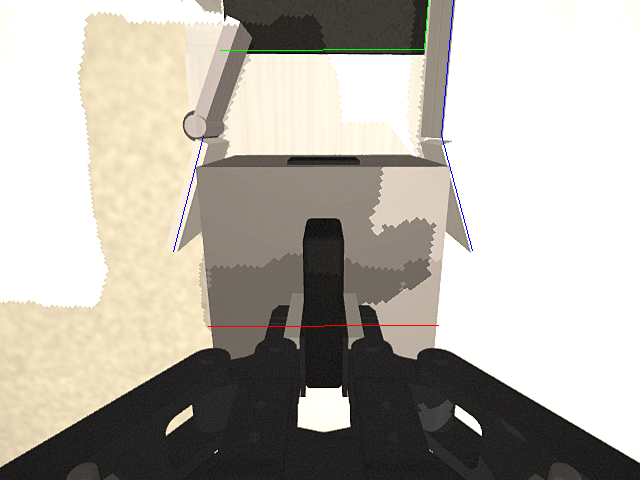

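```bash
python3 -m jog '[[-1,-0.001,0,0,0],[-1,-0.001,0.005,0,0],[-1,-0.001,0.012,0,0],[-1,-0.001,0.02,0,0],[-1,-0.001,0.028,0,0],[-1,-0.001,0.036,0,0],[-1,-0.001,0.044,0,0],[-1,-0.001,0.05,0,0],[-1,-0.001,0.05,0,0]]'; python3 go.py
```

```text
time_s: 20.3
position: [0.4787, -0.2514, 0.0657]
tool_rot: [[0.001, 0.771, -0.637], [-0.001, -0.637, -0.771], [-1.0, 0.001, 0.0]]
ft_force: [-1.8, -1.2, 2.8]
grip_width: 0.0121
t 20.3 p [ 0.4787 -0.2514  0.0657] a -0.6903 q [-40.  29.  88.  -0.  63.  89.] F [-1.8  -1.19  2.85] M [-0.15  0.44 -0.07] w 0.0121
```

```bash
python3 ov.py w11 wrist; python3 ov.py s11 scene
```

```text
(no output)
```

View pics/w11.png

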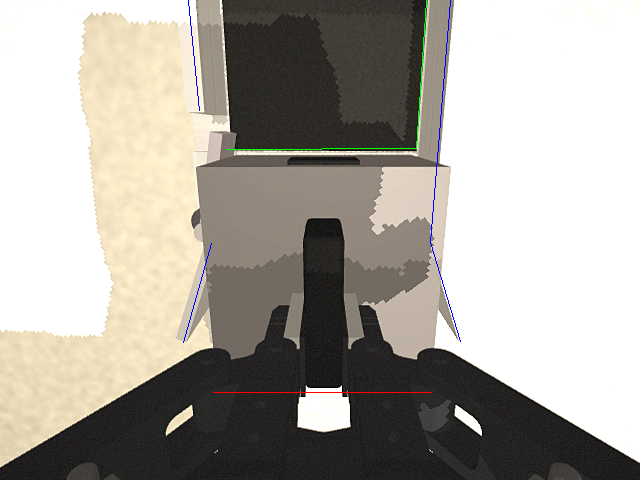

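View pics/s11.png

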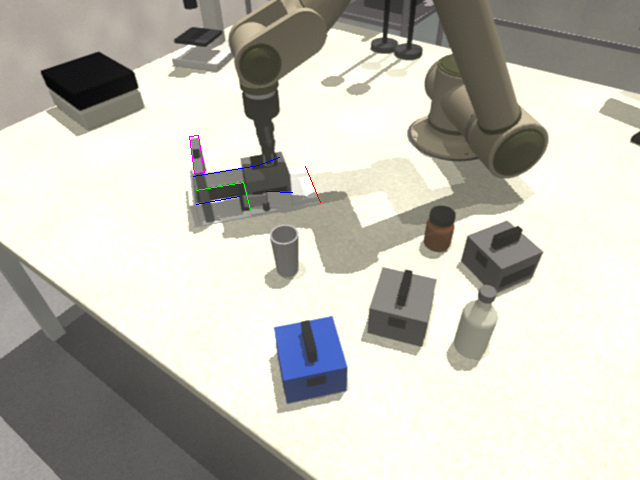

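The case is centred in the lane with its front just before the pad (row 165), and the pawl at (222,150) is being pushed. Continue.

```bash
python3 -m jog '[[-1,0,0.008,0,0],[-1,0,0.016,0,0],[-1,0,0.024,0,0],[-1,0,0.032,0,0],[-1,0,0.04,0,0],[-1,0,0.048,0,0],[-1,0,0.056,0,0],[-1,0,0.06,0,0],[-1,0,0.06,0,0]]'; python3 go.py;  python3 ov.py w12 wrist
```

```text
time_s: 21.3
position: [0.5245, -0.2889, 0.0656]
tool_rot: [[0.0, 0.771, -0.637], [-0.0, -0.637, -0.771], [-1.0, 0.0, -0.0]]
ft_force: [-2.1, 0.6, 1.6]
grip_width: 0.0119
t 21.3 p [ 0.5245 -0.2889  0.0656] a -0.6902 q [-40.  34.  78.   0.  68.  89.] F [-2.13  0.65  1.6 ] M [ 0.11  0.42 -0.03] w 0.0119
```

View pics/w12.png

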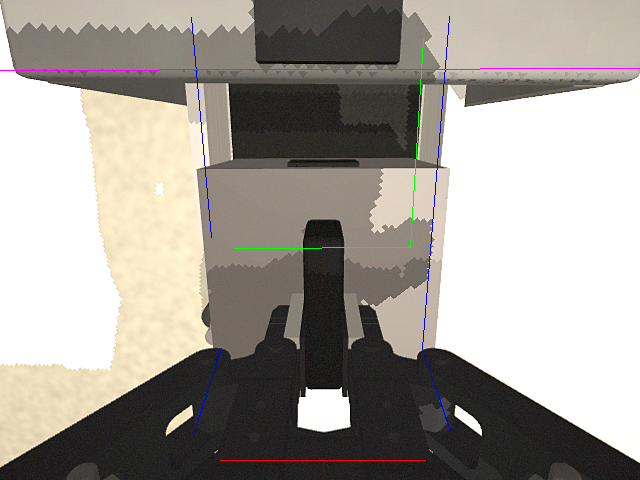

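```bash
python3 - <<'E'
import numpy as np
from h import *
from rig import env
o=env.observe();R=o["tool_rot"];p=o["position"];c=env.camera_model("wrist")
d=R.T@ray(c,323,428); s=R.T@(c["origin"]-p)
for y in (42,38,30,15): 
    k=(y/1000-s[1])/d[1]; print(y,(s+k*d).round(3))
# knuckle outer ends row ~352 col 215/430 
d=R.T@ray(c,215,350)
for y in (20,15,11): 
    k=(y/1000-s[1])/d[1]; print(y,(s+k*d).round(3))
D=np.array([.5168,-.2810]);q=Rz(.688)@np.r_[p[:2]-D,0];print("TCP in dock",q.round(4))
E
```

```text
42 [-0.131  0.042 -0.   ]
38 [-0.127  0.038 -0.   ]
30 [-0.118  0.03  -0.   ]
15 [-0.102  0.015 -0.   ]
20 [-0.082  0.02  -0.027]
15 [-0.074  0.015 -0.029]
11 [-0.068  0.011 -0.031]
TCP in dock [ 0.0109 -0.0012  0.    ]
```

Clearances to the arch are fine (palm ≥166 mm high, knuckles stay short of x 95). Push home.

```bash
python3 -m jog '[[-1,0,0.008,0,0],[-1,0,0.016,0,0],[-1,0,0.024,0,0],[-1,0,0.032,0,0],[-1,0,0.038,0,0],[-1,0,0.044,0,0],[-1,0,0.05,0,0],[-1,0,0.053,0,0],[-1,0,0.053,0,0],[-1,0,0.053,0,0]]'; python3 go.py;  python3 ov.py w13 wrist; python3 ov.py t13 top
```

```text
time_s: 22.35
position: [0.5651, -0.3223, 0.0656]
tool_rot: [[-0.0, 0.771, -0.637], [0.0, -0.637, -0.771], [-1.0, -0.0, 0.0]]
ft_force: [-3.9, 1.2, 3.2]
grip_width: 0.0124
t 22.35 p [ 0.5651 -0.3223  0.0656] a -0.6901 q [-40.  39.  69.  -0.  73.  89.] F [-3.94  1.23  3.17] M [0.22 0.47 0.11] w 0.0124
```

View pics/w13.png

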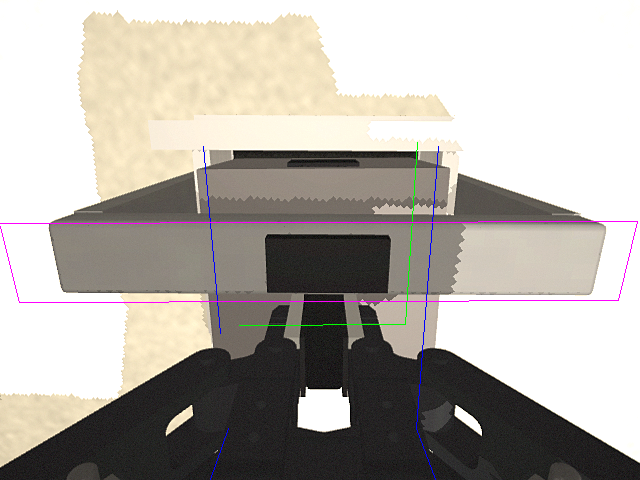

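View pics/t13.png

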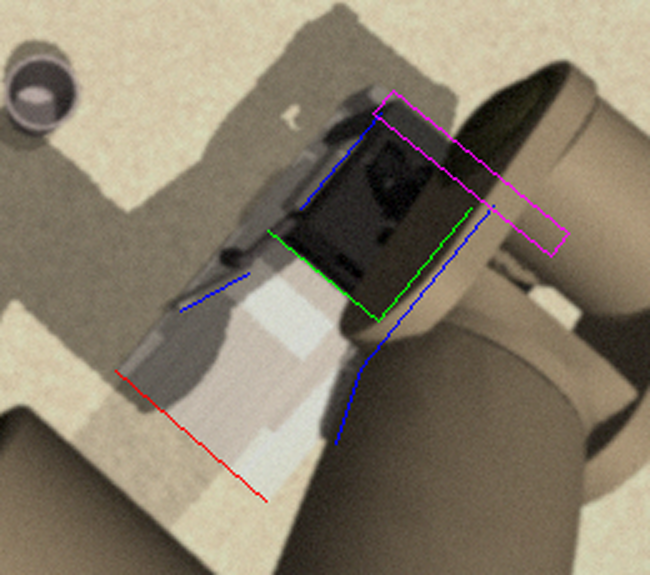

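Nearly home: a thin dark strip of gap is left at row 155. Nudge forward with force checks.

```bash
python3 -m jog '[[-1,0,0.001,0,0],[-1,0,0.002,0,0],[-1,0,0.002,0,0]]'; python3 go.py; python3 -m jog '[[-1,0,0.001,0,0],[-1,0,0.0015,0,0],[-1,0,0.0015,0,0]]';python3 go.py; python3 ov.py w14 wrist; python3 ov.py s14 scene;  python3 - <<'E'
import cv2
im=cv2.imread("pics/s14.png"); cv2.imwrite("pics/s14z.png",cv2.resize(im[120:240,170:340],None,fx=4.5,fy=4.5,interpolation=2))
E
```

```text
time_s: 22.75
position: [0.5664, -0.3234, 0.0657]
tool_rot: [[-0.001, 0.771, -0.637], [0.001, -0.637, -0.771], [-1.0, -0.001, 0.0]]
ft_force: [-5.4, 2.0, 4.5]
grip_width: 0.0119
t 22.75 p [ 0.5664 -0.3234  0.0657] a -0.6901 q [-40.  39.  68.  -0.  73.  89.] F [-5.44  2.05  4.52] M [0.41 0.8  0.07] w 0.0119
time_s: 23.05
position: [0.5677, -0.3242, 0.0657]
tool_rot: [[-0.001, 0.771, -0.637], [0.001, -0.637, -0.771], [-1.0, -0.001, -0.0]]
ft_force: [-5.4, 2.6, 4.5]
grip_width: 0.0121
t 23.05 p [ 0.5677 -0.3242  0.0657] a -0.6902 q [-40.  39.  68.   0.  73.  89.] F [-5.45  2.59  4.47] M [ 0.37  0.73 -0.02] w 0.0121
```

View pics/w14.png

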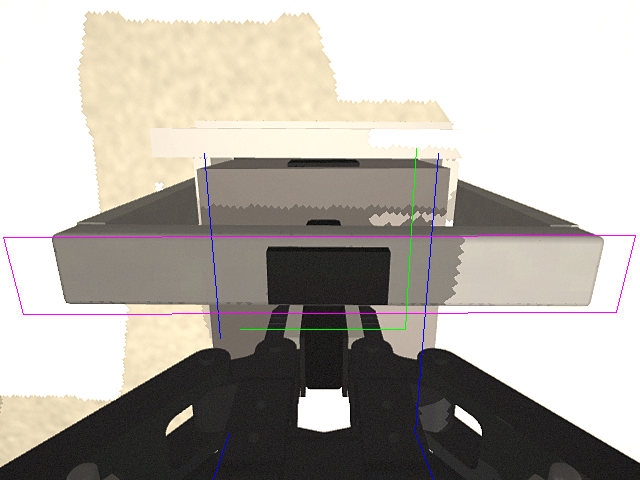

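View pics/s14z.png

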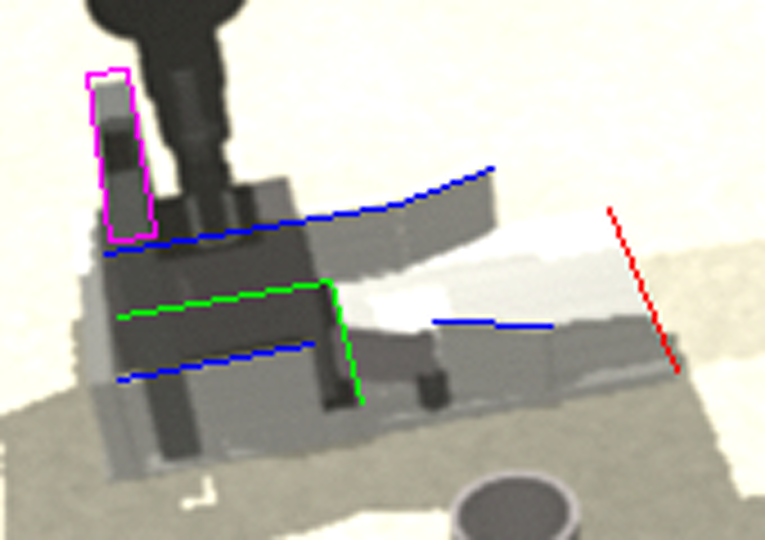

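Pawl appears back at its original outline behind the case; case at about dock x 76 mm, y −1 mm. Release and lift clear, then inspect.

```bash
python3 -m jog '[[-1,0.0005,0,0,0],[-1,0.0005,0,0,0],[-0.5,0,0,0,0],[-0.2,0,0,0,0],[-0.2,0,0,0,0],[-0.2,0,0,0,0],[-0.2,0,0,0,0]]'; python3 go.py; python3 -m jog '[[-0.2,-0.015,0,0,0],[-0.2,-0.035,0,0,0],[-0.2,-0.06,0,0,0],[-0.2,-0.09,-0.01,0,0],[-0.2,-0.12,-0.03,0,0],[-0.2,-0.14,-0.06,0,0],[-0.2,-0.15,-0.1,0,0],[-0.2,-0.15,-0.13,0,0],[-0.2,-0.15,-0.16,0,0],[-0.2,-0.15,-0.16,0,0]]'; python3 go.py; python3 ov.py w15 wrist; python3 ov.py t15 top; python3 - <<'E'
import cv2
from rig import env
im=env.get_image("scene")[:,:,::-1]; cv2.imwrite("pics/s15z.png",cv2.convertScaleAbs(cv2.resize(im[120:240,170:340],None,fx=4.5,fy=4.5,interpolation=2),alpha=1.5)); cv2.imwrite("pics/s15.png",im)
E
```

```text
time_s: 23.85
position: [0.568, -0.3247, 0.0655]
tool_rot: [[0.0, 0.771, -0.637], [-0.0, -0.637, -0.771], [-1.0, 0.0, -0.0]]
ft_force: [-0.2, 0.1, -0.5]
grip_width: 0.0342
t 23.85 p [ 0.568  -0.3247  0.0655] a -0.6902 q [-40.  39.  68.   0.  73.  89.] F [-0.23  0.13 -0.5 ] M [-0.02  0.03 -0.05] w 0.0342
time_s: 24.85
position: [0.4427, -0.2208, 0.2163]
tool_rot: [[-0.0, 0.771, -0.636], [0.0, -0.636, -0.771], [-1.0, -0.0, -0.0]]
ft_force: [0.3, -0.6, -0.3]
grip_width: 0.0343
t 24.85 p [ 0.4427 -0.2208  0.2163] a -0.6896 q [-40.  16.  82.   0.  82.  89.] F [ 0.32 -0.59 -0.31] M [-0.01 -0.04  0.02] w 0.0343
```

View pics/w15.png

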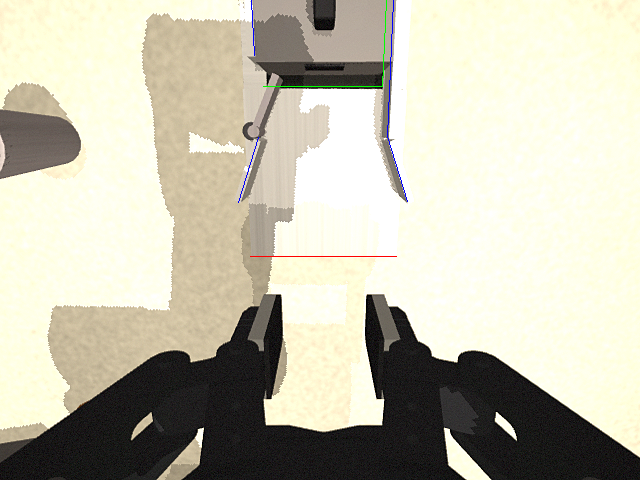

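View pics/s15z.png

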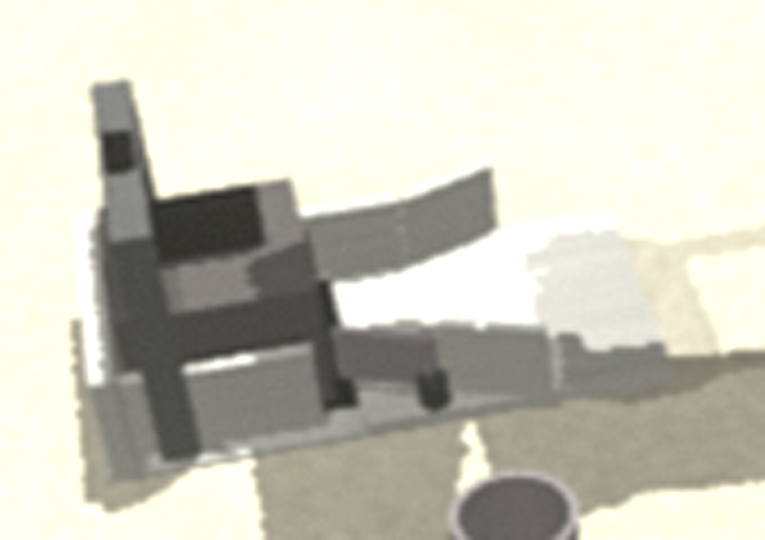

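View pics/t15.png

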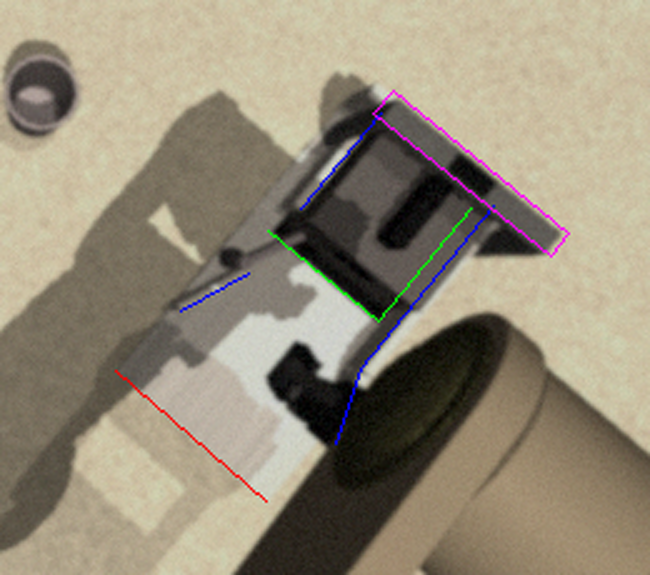

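View pics/s15.png

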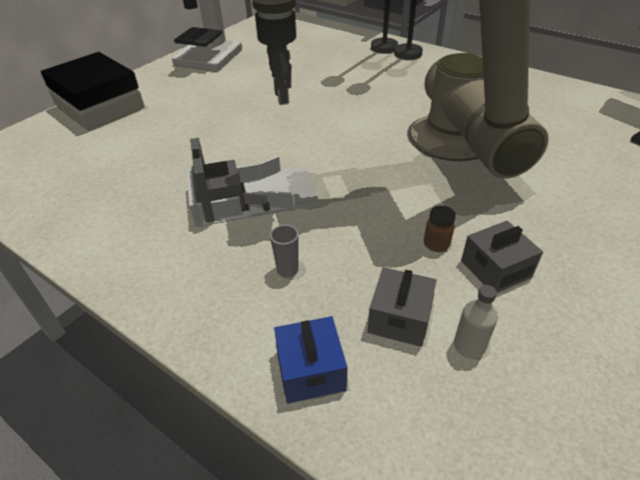

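Both empties stand, the case sits inside, and the bystanders look unmoved. A numeric check of the pawl tip and case position:

```bash
python3 - <<'E'
import numpy as np,cv2
from h import *
from rig import env
D=np.array([.5168,-.2810]);c=env.camera_model("wrist")
toW=lambda P:np.array(P)/1000@Rz(-.688).T+[D[0],D[1],0]
print("pawl tip out/aside z45",proj(c,toW([(20,40,45),(-25,60,45),(28,58,45)])).round(0).tolist())
inD=lambda u,v,z:(Rz(.688)@(p2w(c,u,v,z)-[D[0],D[1],0])*1000).round(1)
print("lid rear corners",inD(248,57,.079),inD(391,63,.079),"fin rear",inD(315,29,.109),inD(335,29,.109))
im=cv2.imread("pics/w15.png");cv2.imwrite("pics/w15z.png",cv2.resize(im[0:150,230:410],None,fx=4,fy=4,interpolation=2))
E
```

```text
pawl tip out/aside z45 [[273.0, 77.0], [251.0, 135.0], [250.0, 67.0]]
lid rear corners [29.4 53.  79. ] [ 25.1 -50.1  79. ] fin rear [ 40.6   4.  109. ] [ 40.6  -8.7 109. ]
```

View pics/w15z.png

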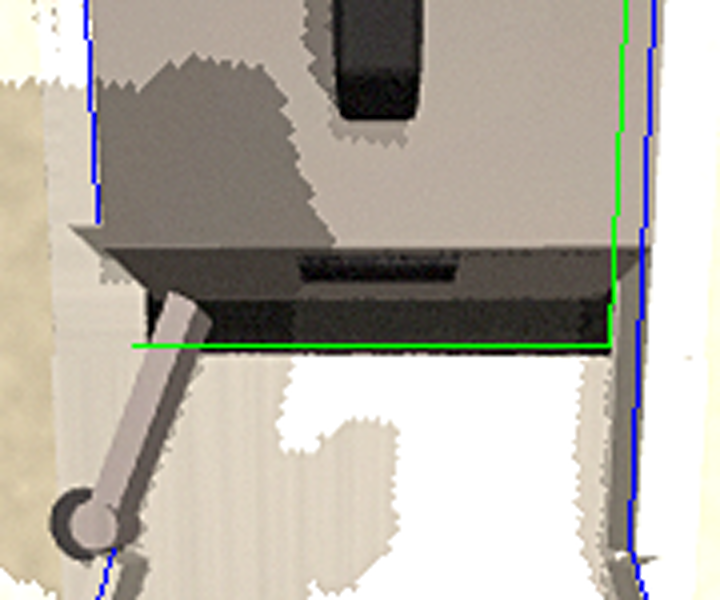

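The pawl tip is at (276,75), against a predicted sprung-out position of (273,77). The case's rear face is at dock x ≈25 mm, so its centre is at about 75 mm, and y ≈ −1 mm. Hand in.

```bash
python3 -c "
from rig import env
print(env.observe()['time_s'], env.observe()['ft_force'].round(2)); print(env.close_job())"
```

```text
25.0 [-0.04 -0.41 -0.99]
the job is handed in; nothing more can be done
None
```

I lifted the left, middle and right cases in that order, docked the right one, which was the loaded one, and handed the job in at 25.0 s. No verdict was reported.

- **Weights:** left read about 3.5 N and middle about 2.7 N, both empty; right read about 6.6 N, the loaded one. I put the left and middle back where they stood.
- **Docking:** I set the right case on the entry deck, slid it in past the pawl, released it and withdrew the arm.
- **Last checks:** the case centre is at about dock x 75 mm, y −1 mm. The pawl tip is within about 3 px of its sprung-out position, behind the case. Both empties stand upright, and the bottle, jar and cup look unmoved. The wrist force is about zero and the gripper is clear of everything.

**What disagreed with the description:**
- **Fingertips:** they sit about 25 mm behind the reported TCP, not 14 mm ahead of it. The first grasp therefore closed just above the fin of the left case without touching it, and I repeated it 36 mm lower.
- **Arch:** it looks a little smaller in the images than stated. This made no difference.

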